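Lay out the ingredient kits for two dishes

TASK

Lay out the ingredients for tonight's two dishes in the two wooden trays. The dipping sauce goes in the long tray: the slim sauce bottle, the lime and the garlic bulb, one to each compartment in any order; the stir-fry goes in the short tray: the stout sauce bottle in its large compartment and the spice jar in its small one. Stand the bottles and the spice jar upright on the tray floor, never tip one over, and leave the jar of paste and the shallot where they are.

Things in the scene. Friction and masses are not known exactly. Their poses are not given: they have to be found in the camera images.
- long_tray: Low loose wooden tray, 230 x 96 mm, 1.2 kg: three compartments in a row, each 66 (y) x 80 (x) mm, centres at y = -72, 0, +72 mm; each takes one thing only. Origin: centre of underside; y along the row, x across. Floor top 6 mm up, side rails 17 mm high, dividers 15 mm high. At each end a 22 mm board with a steel bar handle, 45 mm high in all.
- short_tray: Low loose wooden tray, 162 x 96 mm, 1.2 kg, with two compartments: small at -y, 60 (y) x 80 (x) mm, centre y = -41 mm; large at +y, 76 (y) x 80 (x) mm, centre y = +33 mm. Origin: centre of underside; y along the row, x across. Floor, rails, divider, ends and handles as on the long tray (floor 6, rails 17, handles 45 mm high).
- slim_bottle: Slim sauce bottle with a gold cap, 48 mm across, 184 mm high, about 0.26 kg, standing. Origin: centre of its underside, z up. Its solid shape is 48 mm wide up to 90 mm, then tapers evenly to 22 mm at 182 mm; grip from above near the top, 165 mm up (about 28 mm wide).
- stout_bottle: Stout sauce bottle with a gold cap, wider and taller than the slim one: 60 mm across, 201 mm high, about 0.41 kg, standing. Origin: centre of its underside, z up. Its solid shape is 60 mm wide up to 100 mm, then tapers evenly to 28 mm at 199 mm; grip from above near the top, 182 mm up (about 34 mm wide).
- spice_jar: Small round glass spice jar with a dark cap, 44 mm across, 105 mm high, about 0.11 kg, standing. Origin: centre of its underside, z up. The cap is the top 20 mm.
- lime_centre (a point): Centre of the lime, 22 mm above the surface it lies on. The lime is green, 53 x 45 x 43 mm (x, y, z of its frame), 0.05 kg. It lies in the back row with the garlic, spice jar and shallot, just under the front of a wall cabinet: its underside is 0.6 m above the worktop (0.48 m over the sink), so lift low there.
- garlic_centre (a point): Point in the garlic bulb, on its axis and 22 mm above its base. The bulb is white, round, 50 mm across (widest about 18 mm above its base) and 56 mm high to the tip of its stem, 0.045 kg; it sits on its base, stem up.
- paste_jar: Squat jar of red paste with a dark lid, 61 mm across, 86 mm high, standing loose near the bottles; not needed, to be left alone. Origin: centre of its underside.
- shallot: Purple shallot, 42 x 34 x 31 mm, lying loose among the other low things; not needed, to be left alone. Origin: centre of its underside.
Mind the look-alikes: they are no part of the job. What is shaped like the part that bears lime_centre but orange is not meant.

How it is judged:
At the end, for the whole second after the job is handed in: Slim bottle, lime and garlic are in the long tray, one to a compartment; the stout bottle is in the short tray's large compartment, the spice jar in its small one; all down on the floor (within 6 mm), bottles and jar upright (7 degrees) and still, trays flat; paste jar and shallot moved under 30 mm (x of slim_bottle in the frame of long_tray between -0.022 and 0.022 m and y of slim_bottle in the frame of long_tray between -0.1 and 0.1 m and z of slim_bottle in the frame of long_tray below 0.012 m and angle between each of slim_bottle, stout_bottle, spice_jar's own z axis and vertical below 0.12 rad and linear speed of each of slim_bottle, stout_bottle, spice_jar below 0.03 m/s and x of lime_centre in the frame of long_tray between -0.026 and 0.026 m and y of lime_centre in the frame of long_tray between -0.094 and 0.094 m and z of each of lime_centre, garlic_centre in the frame of long_tray below 0.037 m and x of garlic_centre in the frame of long_tray between -0.026 and 0.026 m and y of garlic_centre in the frame of long_tray between -0.094 and 0.094 m and x of stout_bottle in the frame of short_tray between -0.016 and 0.016 m and y of stout_bottle in the frame of short_tray between -0.007 and 0.071 m and z of each of stout_bottle, spice_jar in the frame of short_tray below 0.012 m and x of spice_jar in the frame of short_tray between -0.024 and 0.024 m and y of spice_jar in the frame of short_tray between -0.071 and -0.011 m and angle between each of long_tray, short_tray's own z axis and vertical below 0.05 rad); the robot touches nothing.
It fails at once if a bottle or the spice jar is tipped over (angle between any of slim_bottle, stout_bottle, spice_jar's own z axis and vertical above 0.7 rad).
It fails at once if the jar of paste or the shallot is moved (distance of any of paste_jar, shallot from where it was at the start of the episode above 0.03 m).
It also fails if it takes over 122 s, if anything falls off the work surface, if the arm or the gripper's body presses on something with over 40 N, if the wrist force passes 120 N, or if a joint passes its speed limit or range.

ROBOT

A 6-joint arm with a two-finger parallel gripper is mounted at the origin on a cart in front of the work surface, level with it; the furniture and walls round the work are solid. World frame = base frame: x ahead of the robot, y to its left, z up, the work surface at z = 0. Lengths are in m, angles in rad, forces in N, time in s.
With the tool pointing down it reaches from about 0.35 to 0.975 m from the base axis. Payload 4.9 kg.
Tool frame: the origin (TCP) lies midway between the tips of the shut fingers; the grasp point (between the pads) lies 19 mm behind it; z points along the fingers, y is the line along which they close (so a half turn about z gives the same grasp; the last joint's range is limited). The gripper opens to 85 mm and grips with 20 to 120 N. Pads are 22 mm wide; open, the fingers measure 114 mm over their backs; the gripper's body (76 mm by 85 mm) begins 54 mm behind the grasp point. The pads swing forward as they close: fully open they stand 13 mm farther back than shut.
Start: joints at [-1.371, 0.053, 1.613, -0, 1.476, -0.119], TCP at [0.196, -0.593, 0.231] pointing down, gripper open.
Joint ranges: [-3.01, 3.01], [-1.01, 2.22], [0.06, 2.58], [-1.02, 4.17], [0.09, 2.62], [-3.14, 3.14]. Speed limits (rad/s): [2.57, 2.57, 3.14, 3.14, 3.14, 3.14].

INTERFACE

Orientations are given as a rotation vector (axis times angle).
In Python, from station import ctrl gives the robot as it stands.
- The arm moves only by the tool step_arm, never from a script. Its argument "targets" is a list of rows, each an object with "travel": the shift along the world's x, y, z as a fraction of full scale, a list of three; "angular": the turn, a rotation vector about the world's x, y, z as a fraction of full scale, a list of three; "gripper": the opening, from 0 (shut) to 1 (fully open). In form: [{"travel": [x, y, z], "angular": [rx, ry, rz], "gripper": gripper}, ...]. A call has 1 to 10 rows; each row is the pose to reach, as a shift and turn from the pose commanded when the call began; what a row does not reach only later rows make up. Full scale, the value 1, is 0.6 m for a shift and pi/4 rad for a turn. A row lasts 1/10 s, in which the tool goes at most 50 mm and 8.59 degrees, less where a joint would pass 70% of its speed; a pose out of reach is approached as far as the arm can. A call with a number of a shift or a turn outside -1 to 1 is refused whole. A call with a gripper value outside its range is refused whole. The fingers move at their own pace and stop on an object; "squeeze" is the grip in N (left out, the last holds). Time passes only in rows, so rows that repeat a pose let the fingers close. It gives the time, the measured TCP pose, the force, the opening and the grip force at its end, in the units of the state.
- ctrl.get_obs(): the state, without advancing time (a new reading comes with each control period).
- ctrl.get_image(name): name is "scene" or "top"; returns a dict with "img" (480x640x3 uint8, red, green, blue), "fx", "fy", "cx", "cy" (pixels), "rvec" (rotation vector, rad) and "tvec" (3), from world to camera coordinates, as OpenCV has them. Camera axes: x right, y down, z forward; pixel columns grow to the right and rows downward; lengths in m; the calibration is good to about 2 mm. A picture is of the moment at which its call begins. There is no depth.
- ctrl.finish_job(): hands the job in; it is judged then, once.
The state is a dict: "t": time; "q": joint angles; "dq": joint speeds; "effort": joint torques, N m; "tool_pos": TCP position; "tool_rot": TCP orientation; "contact_force": force on the tool from outside, world axes, zero at the start; "wrist_torque": the same for the moment, N m; "opening": finger opening in m; "grip_force": force on a finger pad.
Only numpy, scipy, OpenCV 4.12 (cv2) and the standard library are available. Lean on these libraries where they do the work, as an engineer would, in place of code of your own. Each camera call takes 0.05 s, during which the arm holds its last target. There are 200 camera calls.

## Working session

There is one attempt and no reset: what is moved stays moved. The work goes in short steps, Python scripts to look and compute and a tool call to move; the robot and the scene stay as the last step left them, time stands still between calls to the robot, and variables do not carry over. Pictures are saved under pics/ and viewed, at most 14 in all, crops included, and the job is handed in when it is done.

Besides the shell and the picture viewer there is one more tool, called after "Request:" as name(argument=value, ...), one argument or row to a line, values as JSON. step_arm: Moves the arm, as the interface text tells. Its arguments: {"type":"object","properties":{"targets":{"type":"array"},"squeeze":{"type":"number"}},"required":["targets"]}

```bash
mkdir -p pics; ls
python3 - <<'E'
from station import ctrl
import cv2,json
for n in("scene","top"):
    d=ctrl.get_image(n); cv2.imwrite(f"pics/{n}0.png",d["img"][:,:,::-1])
    print({k:(v if not hasattr(v,'tolist') else v.tolist()) for k,v in d.items() if k!="img"})
print(ctrl.get_obs())
E
```

```text
pics
{'fx': 557.5713230489313, 'fy': 557.5713230489313, 'cx': 318.4981412699581, 'cy': 233.28366975682934, 'rvec': [2.1255002640903586, -0.5782641914964138, 0.29156953872689784], 'tvec': [-0.36450227278789793, 0.28976639773647683, 0.5181789505394896]}
{'fx': 506.70914067664194, 'fy': 506.70914067664194, 'cx': 319.9747282200852, 'cy': 238.21253068531678, 'rvec': [2.158617488140051, -2.164366084997658, 0.12825735509873], 'tvec': [0.17947467779334828, 0.5533445052003271, 0.8520251863593015]}
{'t': 0.1, 'q': array([-1.37098067e+00,  5.32740620e-02,  1.61417997e+00, -1.62669068e-05,
        1.47600524e+00, -1.18972704e-01]), 'dq': array([-3.34523567e-04, -1.37058197e-03, -2.90093235e-03,  1.03060877e-03,
        3.93135958e-05, -1.70894778e-03]), 'effort': array([ 1.15082617e-04, -3.94904923e+01, -3.71362031e+01, -1.47293736e-04,
        3.94896080e-03, -3.46873410e-07]), 'tool_pos': array([ 0.19578239, -0.592938  ,  0.23018246]), 'tool_rot': array([-3.09992743e+00, -4.98340373e-01,  1.43816066e-04]), 'contact_force': array([-0.7695004 , -0.17635272,  0.75697789]), 'wrist_torque': array([0.00312216, 0.02595128, 0.06281533]), 'grip_force': 0.0, 'opening': 0.08505242847494311}
```

View pics/scene0.png

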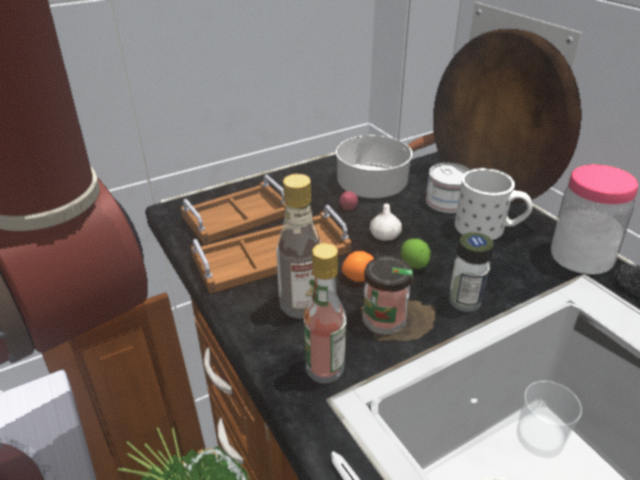

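View pics/top0.png

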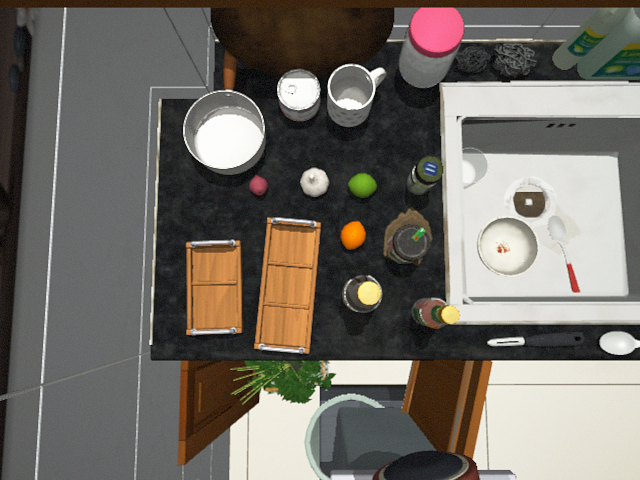

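The scene view shows the stout bottle (about 297,245), slim bottle (325,320), paste jar (387,295), spice jar (470,275), lime (416,253), garlic (386,223), shallot (349,200) and the two trays. In the top view, the orange decoy is at (353,235) and the trays are at left. I'll take enlarged crops next.

```bash
cat > h.py <<'E'
import numpy as np, cv2
from station import ctrl
def cam(n):
    d=ctrl.get_image(n); K=np.array([[d["fx"],0,d["cx"]],[0,d["fy"],d["cy"]],[0,0,1.]])
    return d["img"],K,cv2.Rodrigues(np.array(d["rvec"]))[0],np.array(d["tvec"])
def ray(K,R,t,uv,z):
    c=-R.T@t; d=R.T@np.linalg.inv(K)@[uv[0],uv[1],1]
    return c+d*(z-c[2])/d[2]
def tri(A,ua,B,ub):
    rows=[];rhs=[]
    for (K,R,t),uv in((A,ua),(B,ub)):
        c=-R.T@t; d=R.T@np.linalg.inv(K)@[uv[0],uv[1],1]; d/=np.linalg.norm(d)
        P=np.eye(3)-np.outer(d,d); rows.append(P); rhs.append(P@c)
    return np.linalg.lstsq(np.vstack(rows),np.hstack(rhs),rcond=None)[0]
def proj(K,R,t,p):
    return cv2.projectPoints(np.array(p,float).reshape(-1,3),cv2.Rodrigues(R)[0],t,K,None)[0].reshape(-1,2)
E
python3 - <<'E'
from h import *
for n,c in(("top",(170,150,290,220)),("scene",(175,165,320,220))):
    im,K,R,t=cam(n); print(n,-R.T@t)
    if n=="top":
        for uv in((150,360),(440,360),(160,95),(440,95)): print(uv,ray(K,R,t,uv,0))
    x,y,w,h=c; s=2.5 
    cv2.imwrite(f"pics/{n}c.png",cv2.resize(im[y:y+h,x:x+w,::-1],None,fx=s,fy=s,interpolation=cv2.INTER_CUBIC))
E
```

```text
top [0.45028702 0.17920449 0.91075549]
(150, 360) [0.34266454 0.47759273 0.        ]
(440, 360) [ 0.34121217 -0.03274683  0.        ]
(160, 95) [0.8283038  0.47662616 0.        ]
(440, 95) [ 0.82710503 -0.04754695  0.        ]
scene [ 0.1886603  -0.40550391  0.53414396]
```

View pics/topc.png

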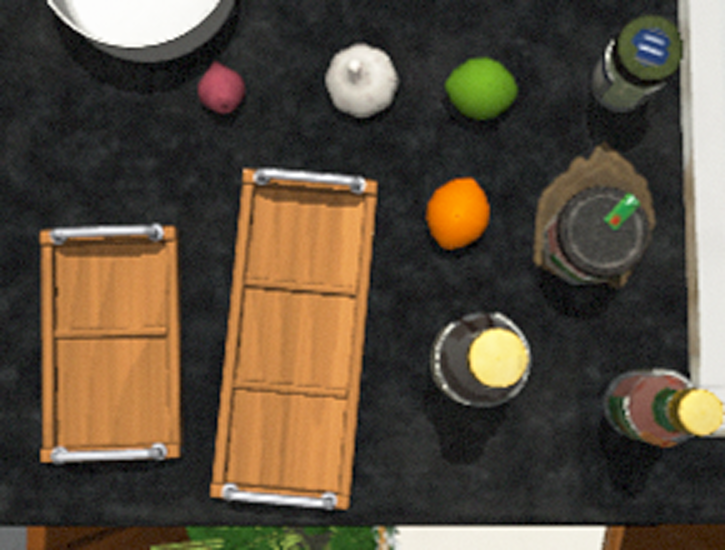

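View pics/scenec.png

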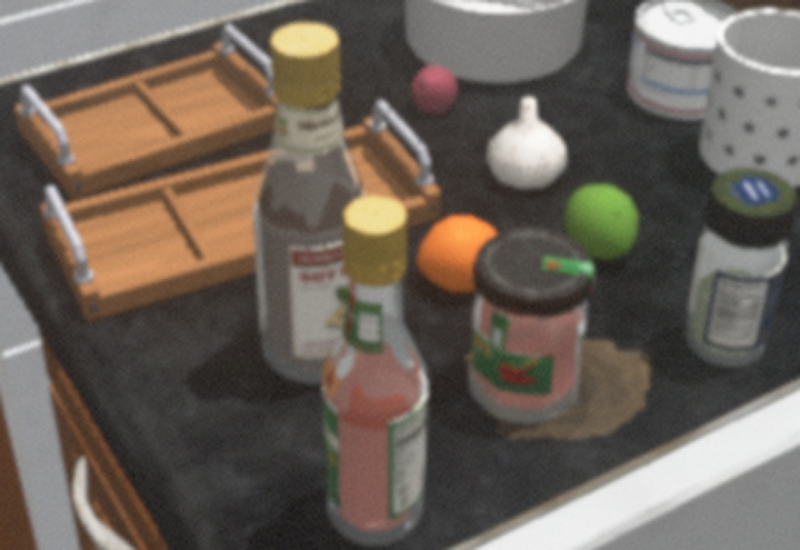

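Top crop (scale 2.5, offset 170,150): the slim cap is at (700,412), stout cap (498,358), spice cap (650,48), lime (482,88) and garlic (361,82). The short tray's small compartment is the upper one, on the far side. The scene crop (offset 175,165) shows the cap tops at slim (376,216), stout (306,44) and spice (754,190).

Run:
```python
from h import *
T=cam("top")[1:];S=cam("scene")[1:]
tp=lambda u,v:(170+u/2.5-.3,150+v/2.5-.3); sc=lambda u,v:(175+u/2.5-.3,165+v/2.5-.3)
np.set_printoptions(precision=4,suppress=True)
for n,a,b,z in(("slim",(700,412),(376,216),.184),("stout",(498,358),(306,44),.201),("spice",(650,48),(754,190),.105),
 ("lime",(482,88),(602,221),.022),("garlic",(361,82),(527,158),.024),("shallot",(221,89),(435,90),.016),("paste",(603,229),(532,268),.086),("orange",(459,213),(459,253),.022)):
    print(n,"tri",tri(T,tp(*a),S,sc(*b)),"top@z",ray(*T,tp(*a),z)[:2],"scene@z",ray(*S,sc(*b),z)[:2])
print("cab",ray(*T,(320,8),.6))
for n,c in(("long",[(243,170),(377,181),(348,508),(212,497)]),("short",[(41,229),(176,227),(179,458),(41,461)])):
    P=np.array([ray(*T,tp(*p),.022)[:2] for p in c]); ctr=P.mean(0)
    ax=(P[3]+P[2]-P[0]-P[1])/2; w=(P[1]+P[2]-P[0]-P[3])/2
    print(n,ctr,"len",np.linalg.norm(ax),"wid",np.linalg.norm(w),"axis ang",np.degrees(np.arctan2(ax[1],ax[0])))
    u=ax/np.linalg.norm(ax)
    for d in((-.072,0,.072) if n=="long" else(-.041,.033)): print(d,ctr+u*d)
```

```text
slim tri [ 0.4268 -0.0065  0.1817] top@z [ 0.4264 -0.0056] scene@z [ 0.4258 -0.0093]
stout tri [0.4574 0.1098 0.1975] top@z [0.4571 0.1103] scene@z [0.4549 0.1043]
spice tri [ 0.659  -0.0012  0.1053] top@z [ 0.6584 -0.0008] scene@z [ 0.6601 -0.0012]
lime tri [0.6513 0.1015 0.0206] top@z [0.6509 0.1017] scene@z [0.6502 0.1001]
garlic tri [0.6581 0.188  0.0129] top@z [0.655  0.1882] scene@z [0.6488 0.1752]
shallot tri [0.6527 0.2895 0.0126] top@z [0.6519 0.2891] scene@z [0.6498 0.285 ]
paste tri [0.5421 0.0285 0.081 ] top@z [0.542  0.0291] scene@z [0.5377 0.024 ]
orange tri [0.5604 0.1193 0.0209] top@z [0.5608 0.1191] scene@z [0.5589 0.1184]
cab [0.6382 0.1784 0.6   ]
long [0.4741 0.2345] len 0.2284455666833202 wid 0.09470248345048195 axis ang 175.00589758165933
-0.072 [0.5458 0.2282]
0 [0.4741 0.2345]
0.072 [0.4024 0.2407]
short [0.4703 0.3643] len 0.16104566011210975 wid 0.09527467539896564 axis ang -178.37250340725424
-0.041 [0.5113 0.3655]
0.033 [0.4373 0.3634]
```

Request:
step_arm(
  targets=[
    {"travel": [0.1,0.25,0.117],"angular": [0,0,-0.15],"gripper": 1},
    {"travel": [0.15,0.4,0.117],"angular": [0,0,-0.3],"gripper": 1},
    {"travel": [0.3,0.75,0.117],"angular": [0,0,-0.518],"gripper": 1},
    {"travel": [0.383,0.978,0.117],"angular": [0,0,-0.518],"gripper": 1},
    {"travel": [0.383,0.978,0.117],"angular": [0,0,-0.518],"gripper": 1},
    {"travel": [0.383,0.978,0.117],"angular": [0,0,-0.518],"gripper": 1},
    {"travel": [0.383,0.978,0.117],"angular": [0,0,-0.518],"gripper": 1},
    {"travel": [0.383,0.978,0.117],"angular": [0,0,-0.518],"gripper": 1},
    {"travel": [0.383,0.978,0.117],"angular": [0,0,-0.518],"gripper": 1},
    {"travel": [0.383,0.978,0.117],"angular": [0,0,-0.518],"gripper": 1},
  ],
)

```text
t: 1.3
tool_pos: [0.376, -0.1322, 0.2924]
tool_rot: [3.138, -0.139, 0.002]
contact_force: [1.3, -0.7, 0.7]
opening: 0.0853
grip_force: 0.0
```

Request:
step_arm(
  targets=[
    {"travel": [0.084,0.21,0.0],"angular": [0,0,0],"gripper": 1},
    {"travel": [0.084,0.21,0.0],"angular": [0,0,0],"gripper": 1},
    {"travel": [0.084,0.21,0.0],"angular": [0,0,0],"gripper": 1},
    {"travel": [0.084,0.21,0.0],"angular": [0,0,0],"gripper": 1},
    {"travel": [0.084,0.21,0.0],"angular": [0,0,0],"gripper": 1},
    {"travel": [0.084,0.21,0.0],"angular": [0,0,0],"gripper": 1},
  ],
)

```text
t: 1.9
tool_pos: [0.426, -0.0088, 0.292]
tool_rot: [3.138, -0.14, -0.0]
contact_force: [-0.1, -1.1, -0.7]
opening: 0.0855
grip_force: 0.0
```

Run:
```python
from h import *
a=cam("scene")[0];b=cam("top")[0]
cv2.imwrite("pics/v1.png",cv2.resize(np.hstack([a,b])[:,:,::-1],(800,300),interpolation=cv2.INTER_AREA))
```

```text
(no output)
```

View pics/v1.png

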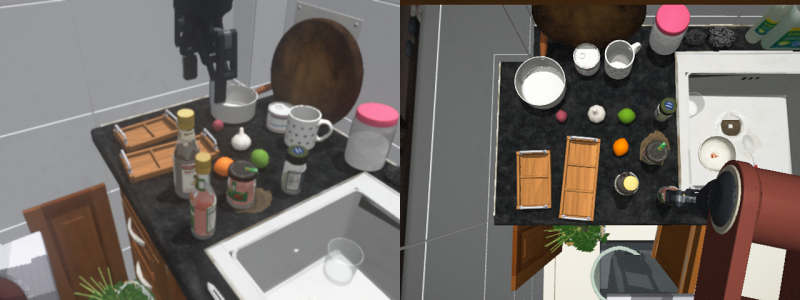

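The gripper is centred above the slim bottle and the forearm is well clear. I'll descend and grip.

Request:
step_arm(
  targets=[
    {"travel": [0,0.004,-0.08],"angular": [0,0,0],"gripper": 1},
    {"travel": [0,0.004,-0.14],"angular": [0,0,0],"gripper": 1},
    {"travel": [0,0.004,-0.19],"angular": [0,0,0],"gripper": 1},
    {"travel": [0,0.004,-0.22],"angular": [0,0,0],"gripper": 1},
    {"travel": [0,0.004,-0.243],"angular": [0,0,0],"gripper": 1},
    {"travel": [0,0.004,-0.243],"angular": [0,0,0],"gripper": 0.6},
    {"travel": [0,0.004,-0.243],"angular": [0,0,0],"gripper": 0.4},
    {"travel": [0,0.004,-0.243],"angular": [0,0,0],"gripper": 0.2},
    {"travel": [0,0.004,-0.243],"angular": [0,0,0],"gripper": 0.1},
    {"travel": [0,0.004,-0.243],"angular": [0,0,0],"gripper": 0.1},
  ],
  squeeze=40,
)

```text
t: 3.0
tool_pos: [0.4274, -0.006, 0.1481]
tool_rot: [3.138, -0.138, 0.005]
contact_force: [-0.8, -0.8, 4.6]
opening: 0.0278
grip_force: 39.2
```

Request:
step_arm(
  targets=[
    {"travel": [0,0,0],"angular": [0,0,0],"gripper": 0},
    {"travel": [0,0,0],"angular": [0,0,0],"gripper": 0},
    {"travel": [0,0,0],"angular": [0,0,0],"gripper": 0},
    {"travel": [0,0,0],"angular": [0,0,0],"gripper": 0},
    {"travel": [0,0,0.01],"angular": [0,0,0],"gripper": 0},
    {"travel": [0,0,0.03],"angular": [0,0,0],"gripper": 0},
    {"travel": [0,0,0.05],"angular": [0,0,0],"gripper": 0},
  ],
  squeeze=50,
)

```text
t: 3.7
tool_pos: [0.4255, -0.0054, 0.1762]
tool_rot: [-3.138, 0.138, 0.003]
contact_force: [0.4, 0.7, -2.2]
opening: 0.0274
grip_force: 48.9
```

Request:
step_arm(
  targets=[
    {"travel": [0,0,0.06],"angular": [0,0,0],"gripper": 0},
    {"travel": [0,0,0.13],"angular": [0,0,0],"gripper": 0},
    {"travel": [0,0,0.2],"angular": [0,0,0],"gripper": 0},
    {"travel": [0,0,0.27],"angular": [0,0,0],"gripper": 0},
    {"travel": [0,0,0.33],"angular": [0,0,0],"gripper": 0},
    {"travel": [0,0,0.35],"angular": [0,0,0],"gripper": 0},
    {"travel": [0,0.05,0.35],"angular": [0,0,0],"gripper": 0},
    {"travel": [0,0.11,0.35],"angular": [0,0,0],"gripper": 0},
    {"travel": [0,0.17,0.35],"angular": [0,0,0],"gripper": 0},
    {"travel": [0,0.23,0.35],"angular": [0,0,0],"gripper": 0},
  ],
)

```text
t: 4.7
tool_pos: [0.4255, 0.1336, 0.3847]
tool_rot: [3.138, -0.139, -0.003]
contact_force: [-0.1, 0.2, -3.1]
opening: 0.0275
grip_force: 49.3
```

Request:
step_arm(
  targets=[
    {"travel": [0,0.06,0],"angular": [0,0,0],"gripper": 0},
    {"travel": [0,0.12,0],"angular": [0,0,0],"gripper": 0},
    {"travel": [0.02,0.15,0],"angular": [0,0,0],"gripper": 0},
    {"travel": [0.05,0.16,-0.05],"angular": [0,0,0],"gripper": 0},
    {"travel": [0.1,0.16,-0.1],"angular": [0,0,0],"gripper": 0},
    {"travel": [0.15,0.16,-0.15],"angular": [0,0,0],"gripper": 0},
    {"travel": [0.18,0.16,-0.2],"angular": [0,0,0],"gripper": 0},
    {"travel": [0.2,0.16,-0.23],"angular": [0,0,0],"gripper": 0},
    {"travel": [0.2,0.16,-0.25],"angular": [0,0,0],"gripper": 0},
    {"travel": [0.2,0.16,-0.25],"angular": [0,0,0],"gripper": 0},
  ],
)

```text
t: 5.7
tool_pos: [0.5442, 0.2279, 0.2326]
tool_rot: [3.137, -0.138, -0.01]
contact_force: [-0.2, 0.0, -2.0]
opening: 0.0272
grip_force: 49.4
```

Run:
```python
from h import *
a=cam("scene")[0];b=cam("top")[0]
cv2.imwrite("pics/v2.png",cv2.resize(np.hstack([a[:,100:500],b[:,100:500]])[:,:,::-1],(800,480)))
print(ctrl.get_obs()["tool_pos"])
```

```text
[0.54568951 0.22846929 0.23657135]
```

View pics/v2.png

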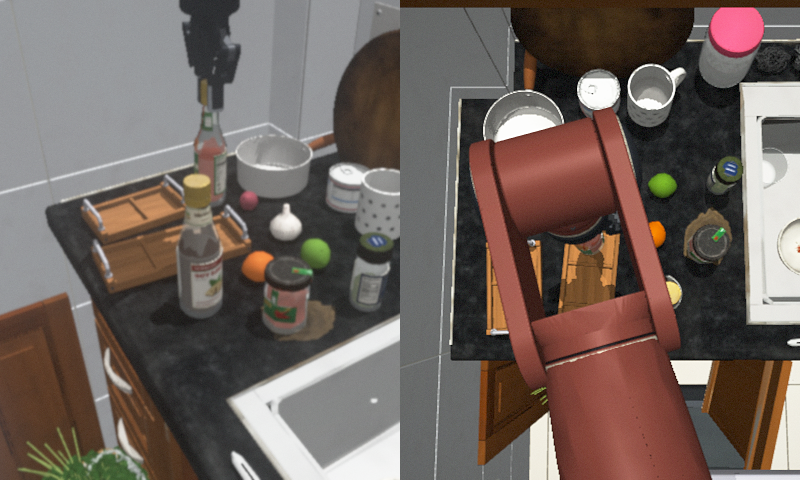

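The slim bottle is held upright above the far compartment and the arm is high and clear. Lowering it now.

Request:
step_arm(
  targets=[
    {"travel": [0,0,-0.04],"angular": [0,0,0],"gripper": 0},
    {"travel": [0,0,-0.08],"angular": [0,0,0],"gripper": 0},
    {"travel": [0,0,-0.11],"angular": [0,0,0],"gripper": 0},
    {"travel": [0,0,-0.12],"angular": [0,0,0],"gripper": 0},
    {"travel": [0,0,-0.128],"angular": [0,0,0],"gripper": 0},
    {"travel": [0,0,-0.132],"angular": [0,0,0],"gripper": 0},
    {"travel": [0,0,-0.134],"angular": [0,0,0],"gripper": 0},
    {"travel": [0,0,-0.134],"angular": [0,0,0],"gripper": 0},
    {"travel": [0,0,-0.134],"angular": [0,0,0],"gripper": 0},
  ],
)

```text
t: 6.7
tool_pos: [0.5466, 0.2284, 0.1566]
tool_rot: [-3.138, 0.138, -0.002]
contact_force: [-0.1, -1.0, -2.8]
opening: 0.0269
grip_force: 49.4
```

Request:
step_arm(
  targets=[
    {"travel": [0,0,-0.002],"angular": [0,0,0],"gripper": 0},
    {"travel": [0,0,-0.004],"angular": [0,0,0],"gripper": 0},
    {"travel": [0,0,-0.005],"angular": [0,0,0],"gripper": 0},
    {"travel": [0,0,-0.005],"angular": [0,0,0],"gripper": 0},
  ],
)

```text
t: 7.1
tool_pos: [0.547, 0.2285, 0.1542]
tool_rot: [-3.138, 0.138, -0.003]
contact_force: [-1.1, -0.2, 3.9]
opening: 0.0274
grip_force: 50.4
```

Request:
step_arm(
  targets=[
    {"travel": [0,0,0],"angular": [0,0,0],"gripper": 0.4},
    {"travel": [0,0,0],"angular": [0,0,0],"gripper": 0.5},
    {"travel": [0,0,0],"angular": [0,0,0],"gripper": 0.7},
    {"travel": [0,0,0],"angular": [0,0,0],"gripper": 1},
    {"travel": [0,0,0.04],"angular": [0,0,0],"gripper": 1},
    {"travel": [0,0,0.1],"angular": [0,0,0],"gripper": 1},
    {"travel": [0,0,0.15],"angular": [0,0,0],"gripper": 1},
    {"travel": [0,0,0.17],"angular": [0,0,0],"gripper": 1},
    {"travel": [0,-0.06,0.17],"angular": [0,0,0],"gripper": 1},
    {"travel": [0,-0.12,0.17],"angular": [0,0,0],"gripper": 1},
  ],
)

```text
t: 8.1
tool_pos: [0.546, 0.1562, 0.2545]
tool_rot: [3.139, -0.135, 0.0]
contact_force: [0.5, 0.7, -0.2]
opening: 0.0857
grip_force: 0.0
```

Run:
```python
from h import *
a=cam("scene")[0]
cv2.imwrite("pics/v3.png",cv2.resize(a[0:360,140:560,::-1],None,fx=1.6,fy=1.6))
print(ctrl.get_obs()["tool_pos"])
```

```text
[0.54600508 0.15123321 0.25388281]
```

View pics/v3.png

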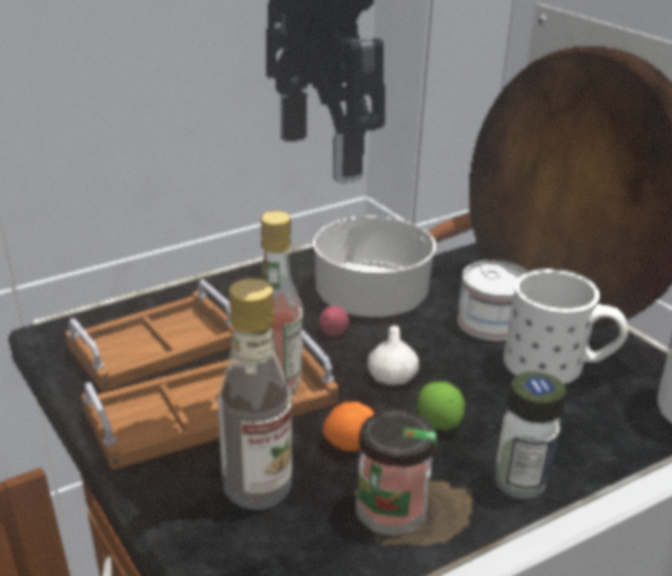

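The slim bottle stands in the far compartment. Next is the spice jar.

Request:
step_arm(
  targets=[
    {"travel": [0.02,-0.06,0],"angular": [0,0,0],"gripper": 1},
    {"travel": [0.05,-0.12,-0.02],"angular": [0,0,0],"gripper": 1},
    {"travel": [0.1,-0.18,-0.06],"angular": [0,0,0],"gripper": 1},
    {"travel": [0.15,-0.23,-0.11],"angular": [0,0,0],"gripper": 1},
    {"travel": [0.188,-0.254,-0.15],"angular": [0,0,0],"gripper": 1},
    {"travel": [0.188,-0.254,-0.18],"angular": [0,0,0],"gripper": 1},
    {"travel": [0.188,-0.254,-0.18],"angular": [0,0,0],"gripper": 1},
    {"travel": [0.188,-0.254,-0.18],"angular": [0,0,0],"gripper": 1},
  ],
)

```text
t: 8.95
tool_pos: [0.6582, 0.0048, 0.1463]
tool_rot: [-3.138, 0.137, 0.002]
contact_force: [-0.3, 0.6, 0.9]
opening: 0.0854
grip_force: 0.0
```

Request:
step_arm(
  targets=[
    {"travel": [0.001,-0.01,-0.04],"angular": [0,0,0],"gripper": 1},
    {"travel": [0.001,-0.01,-0.08],"angular": [0,0,0],"gripper": 1},
    {"travel": [0.001,-0.01,-0.11],"angular": [0,0,0],"gripper": 1},
    {"travel": [0.001,-0.01,-0.124],"angular": [0,0,0],"gripper": 1},
    {"travel": [0.001,-0.01,-0.124],"angular": [0,0,0],"gripper": 0.7},
    {"travel": [0.001,-0.01,-0.124],"angular": [0,0,0],"gripper": 0.6},
    {"travel": [0.001,-0.01,-0.124],"angular": [0,0,0],"gripper": 0.5},
    {"travel": [0.001,-0.01,-0.124],"angular": [0,0,0],"gripper": 0.3},
    {"travel": [0.001,-0.01,-0.124],"angular": [0,0,0],"gripper": 0.3},
    {"travel": [0.001,-0.01,-0.124],"angular": [0,0,0],"gripper": 0.3},
  ],
  squeeze=35,
)

```text
t: 9.95
tool_pos: [0.6609, -0.0022, 0.0743]
tool_rot: [3.138, -0.138, 0.005]
contact_force: [-0.3, 0.7, 5.6]
opening: 0.0433
grip_force: 36.1
```

Request:
step_arm(
  targets=[
    {"travel": [0,0,0],"angular": [0,0,0],"gripper": 0.3},
    {"travel": [0,0,0.01],"angular": [0,0,0],"gripper": 0.3},
    {"travel": [0,0,0.04],"angular": [0,0,0],"gripper": 0.3},
    {"travel": [0,0,0.07],"angular": [0,0,0],"gripper": 0.3},
    {"travel": [0,0,0.07],"angular": [0,0,0],"gripper": 0.3},
  ],
)

```text
t: 10.45
tool_pos: [0.6622, -0.0024, 0.1194]
tool_rot: [3.138, -0.138, 0.012]
contact_force: [0.8, -0.9, -0.3]
opening: 0.0432
grip_force: 35.7
```

Request:
step_arm(
  targets=[
    {"travel": [0,0,0.06],"angular": [0,0,0],"gripper": 0.3},
    {"travel": [-0.03,0,0.12],"angular": [0,0,0],"gripper": 0.3},
    {"travel": [-0.08,0,0.18],"angular": [0,0,0],"gripper": 0.3},
    {"travel": [-0.13,0,0.24],"angular": [0,0,0],"gripper": 0.3},
    {"travel": [-0.18,0,0.29],"angular": [0,0,0],"gripper": 0.3},
    {"travel": [-0.23,0,0.32],"angular": [0,0,0],"gripper": 0.3},
    {"travel": [-0.25,0.04,0.33],"angular": [0,0,0],"gripper": 0.3},
    {"travel": [-0.25,0.1,0.33],"angular": [0,0,0],"gripper": 0.3},
    {"travel": [-0.25,0.16,0.33],"angular": [0,0,0],"gripper": 0.3},
    {"travel": [-0.25,0.22,0.33],"angular": [0,0,0],"gripper": 0.3},
  ],
)

```text
t: 11.45
tool_pos: [0.5092, 0.1311, 0.313]
tool_rot: [-3.138, 0.139, -0.002]
contact_force: [1.1, -1.2, -0.4]
opening: 0.043
grip_force: 36.1
```

Request:
step_arm(
  targets=[
    {"travel": [0,0.07,0],"angular": [0,0,0],"gripper": 0.3},
    {"travel": [0,0.14,0],"angular": [0,0,0],"gripper": 0.3},
    {"travel": [0,0.21,0],"angular": [0,0,0],"gripper": 0.3},
    {"travel": [0,0.28,0],"angular": [0,0,0],"gripper": 0.3},
    {"travel": [0,0.34,0],"angular": [0,0,0],"gripper": 0.3},
    {"travel": [0,0.38,0],"angular": [0,0,0],"gripper": 0.3},
    {"travel": [0,0.393,-0.05],"angular": [0,0,0],"gripper": 0.3},
    {"travel": [0,0.393,-0.12],"angular": [0,0,0],"gripper": 0.3},
    {"travel": [0,0.393,-0.19],"angular": [0,0,0],"gripper": 0.3},
    {"travel": [0,0.393,-0.22],"angular": [0,0,0],"gripper": 0.3},
  ],
)

```text
t: 12.45
tool_pos: [0.5071, 0.3646, 0.1752]
tool_rot: [3.135, -0.138, -0.01]
contact_force: [-0.1, -0.1, -0.9]
opening: 0.0426
grip_force: 36.1
```

Run:
```python
from h import *
a=cam("scene")[0];b=cam("top")[0]
cv2.imwrite("pics/v4.png",cv2.resize(np.hstack([a[:,100:500],b[:,100:500]])[:,:,::-1],(800,480)))
print(ctrl.get_obs()["tool_pos"])
```

```text
[0.50761801 0.36458539 0.17655286]
```

View pics/v4.png

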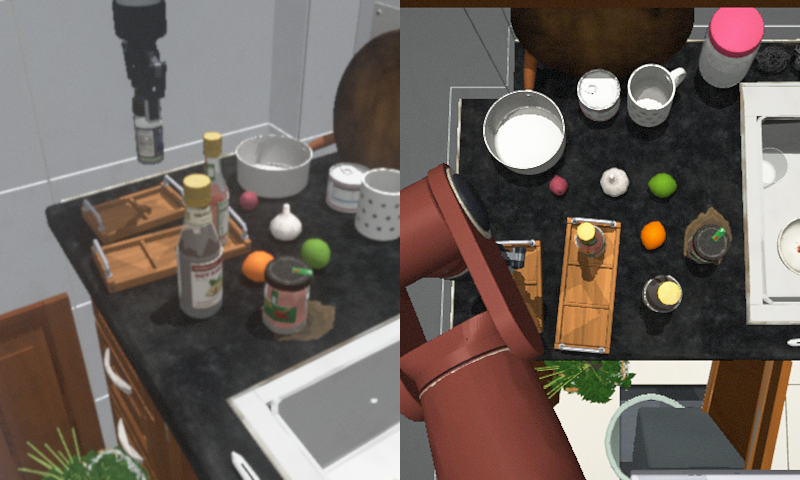

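The jar is held upright above the short tray's far (small) compartment. Lowering it.

Request:
step_arm(
  targets=[
    {"travel": [0.009,0.001,-0.04],"angular": [0,0,0],"gripper": 0.3},
    {"travel": [0.009,0.001,-0.08],"angular": [0,0,0],"gripper": 0.3},
    {"travel": [0.009,0.001,-0.12],"angular": [0,0,0],"gripper": 0.3},
    {"travel": [0.009,0.001,-0.14],"angular": [0,0,0],"gripper": 0.3},
    {"travel": [0.009,0.001,-0.15],"angular": [0,0,0],"gripper": 0.3},
    {"travel": [0.009,0.001,-0.156],"angular": [0,0,0],"gripper": 0.3},
    {"travel": [0.009,0.001,-0.158],"angular": [0,0,0],"gripper": 0.3},
    {"travel": [0.009,0.001,-0.158],"angular": [0,0,0],"gripper": 0.3},
    {"travel": [0.009,0.001,-0.16],"angular": [0,0,0],"gripper": 0.3},
    {"travel": [0.009,0.001,-0.16],"angular": [0,0,0],"gripper": 0.3},
  ],
)

```text
t: 13.55
tool_pos: [0.5152, 0.3665, 0.0849]
tool_rot: [-3.138, 0.138, -0.001]
contact_force: [-1.1, 0.4, -0.9]
opening: 0.0432
grip_force: 36.1
```

Request:
step_arm(
  targets=[
    {"travel": [-0.003,0,-0.004],"angular": [0,0,0],"gripper": 0.3},
    {"travel": [-0.003,0,-0.006],"angular": [0,0,0],"gripper": 0.3},
    {"travel": [-0.003,0,-0.008],"angular": [0,0,0],"gripper": 0.3},
    {"travel": [-0.003,0,-0.008],"angular": [0,0,0],"gripper": 0.3},
  ],
)

```text
t: 13.95
tool_pos: [0.5135, 0.3664, 0.0805]
tool_rot: [3.138, -0.138, 0.001]
contact_force: [-1.6, -2.4, 3.2]
opening: 0.043
grip_force: 36.5
```

Request:
step_arm(
  targets=[
    {"travel": [0,0,0],"angular": [0,0,0],"gripper": 0.6},
    {"travel": [0,0,0],"angular": [0,0,0],"gripper": 0.8},
    {"travel": [0,0,0],"angular": [0,0,0],"gripper": 1},
    {"travel": [0,0,0],"angular": [0,0,0],"gripper": 1},
    {"travel": [0,0,0.05],"angular": [0,0,0],"gripper": 1},
    {"travel": [0,0,0.12],"angular": [0,0,0],"gripper": 1},
    {"travel": [0,0,0.2],"angular": [0,0,0],"gripper": 1},
    {"travel": [-0.02,0,0.28],"angular": [0,0,0],"gripper": 1},
    {"travel": [-0.05,0,0.34],"angular": [0,0,0],"gripper": 1},
    {"travel": [-0.095,-0.04,0.37],"angular": [0,0,0],"gripper": 1},
  ],
)

```text
t: 14.95
tool_pos: [0.4572, 0.344, 0.3066]
tool_rot: [-3.134, 0.136, -0.009]
contact_force: [0.7, -1.3, 0.8]
opening: 0.0852
grip_force: 0.0
```

Request:
step_arm(
  targets=[
    {"travel": [0,-0.06,0],"angular": [0,0,0],"gripper": 1},
    {"travel": [0,-0.12,0],"angular": [0,0,0],"gripper": 1},
    {"travel": [0,-0.19,0],"angular": [0,0,0],"gripper": 1},
    {"travel": [0,-0.26,0],"angular": [0,0,0],"gripper": 1},
    {"travel": [0,-0.33,0],"angular": [0,0,0],"gripper": 1},
    {"travel": [0,-0.37,0],"angular": [0,0,0],"gripper": 1},
    {"travel": [0,-0.388,0],"angular": [0,0,0],"gripper": 1},
    {"travel": [0,-0.388,0],"angular": [0,0,0],"gripper": 1},
    {"travel": [0,-0.388,0],"angular": [0,0,0],"gripper": 1},
  ],
)

```text
t: 15.85
tool_pos: [0.4562, 0.1102, 0.3016]
tool_rot: [-3.138, 0.138, 0.0]
contact_force: [0.0, 0.3, -0.5]
opening: 0.0857
grip_force: 0.0
```

Request:
step_arm(
  targets=[
    {"travel": [0.001,-0.001,-0.08],"angular": [0,0,0],"gripper": 1},
    {"travel": [0.001,-0.001,-0.14],"angular": [0,0,0],"gripper": 1},
    {"travel": [0.001,-0.001,-0.19],"angular": [0,0,0],"gripper": 1},
    {"travel": [0.001,-0.001,-0.22],"angular": [0,0,0],"gripper": 1},
    {"travel": [0.001,-0.001,-0.233],"angular": [0,0,0],"gripper": 1},
    {"travel": [0.001,-0.001,-0.233],"angular": [0,0,0],"gripper": 0.6},
    {"travel": [0.001,-0.001,-0.233],"angular": [0,0,0],"gripper": 0.5},
    {"travel": [0.001,-0.001,-0.233],"angular": [0,0,0],"gripper": 0.3},
    {"travel": [0.001,-0.001,-0.233],"angular": [0,0,0],"gripper": 0.2},
    {"travel": [0.001,-0.001,-0.233],"angular": [0,0,0],"gripper": 0.1},
  ],
  squeeze=60,
)

```text
t: 16.85
tool_pos: [0.4581, 0.1091, 0.1641]
tool_rot: [-3.138, 0.138, -0.006]
contact_force: [-1.3, 0.8, 6.8]
opening: 0.0345
grip_force: 58.9
```

Request:
step_arm(
  targets=[
    {"travel": [0,0,0],"angular": [0,0,0],"gripper": 0},
    {"travel": [0,0,0],"angular": [0,0,0],"gripper": 0},
    {"travel": [0,0,0.01],"angular": [0,0,0],"gripper": 0},
    {"travel": [0,0,0.03],"angular": [0,0,0],"gripper": 0},
    {"travel": [0,0,0.05],"angular": [0,0,0],"gripper": 0},
    {"travel": [0,0,0.05],"angular": [0,0,0],"gripper": 0},
  ],
)

```text
t: 17.45
tool_pos: [0.458, 0.109, 0.1943]
tool_rot: [-3.138, 0.138, -0.006]
contact_force: [0.7, 0.2, -3.1]
opening: 0.0345
grip_force: 59.2
```

Request:
step_arm(
  targets=[
    {"travel": [0,0,0.06],"angular": [0,0,0],"gripper": 0},
    {"travel": [-0.02,0,0.12],"angular": [0,0,0],"gripper": 0},
    {"travel": [-0.035,0.05,0.12],"angular": [0,0,0],"gripper": 0},
    {"travel": [-0.035,0.11,0.12],"angular": [0,0,0],"gripper": 0},
    {"travel": [-0.035,0.17,0.12],"angular": [0,0,0],"gripper": 0},
    {"travel": [-0.035,0.23,0.12],"angular": [0,0,0],"gripper": 0},
    {"travel": [-0.035,0.29,0.12],"angular": [0,0,0],"gripper": 0},
    {"travel": [-0.035,0.35,0.12],"angular": [0,0,0],"gripper": 0},
    {"travel": [-0.035,0.4,0.12],"angular": [0,0,0],"gripper": 0},
    {"travel": [-0.035,0.424,0.12],"angular": [0,0,0],"gripper": 0},
  ],
)

```text
t: 18.45
tool_pos: [0.4352, 0.3654, 0.2632]
tool_rot: [3.139, -0.135, -0.002]
contact_force: [0.1, -0.3, -4.2]
opening: 0.0342
grip_force: 60.2
```

Request:
step_arm(
  targets=[
    {"travel": [0,0,0],"angular": [0,0,0],"gripper": 0},
    {"travel": [0,0,0],"angular": [0,0,0],"gripper": 0},
    {"travel": [0,0,-0.03],"angular": [0,0,0],"gripper": 0},
    {"travel": [0,0,-0.03],"angular": [0,0,0],"gripper": 0},
  ],
)

```text
t: 18.85
tool_pos: [0.435, 0.3613, 0.2432]
tool_rot: [3.135, -0.141, -0.005]
contact_force: [-0.1, -0.7, -4.4]
opening: 0.0343
grip_force: 60.1
```

Run:
```python
from h import *
a=cam("scene")[0];b=cam("top")[0]
cv2.imwrite("pics/v5.png",cv2.resize(np.hstack([a[100:400,100:400],b[100:400,100:400]])[:,:,::-1],(800,400)))
print(ctrl.get_obs()["tool_pos"])
```

```text
[0.43557798 0.36216266 0.24538932]
```

View pics/v5.png

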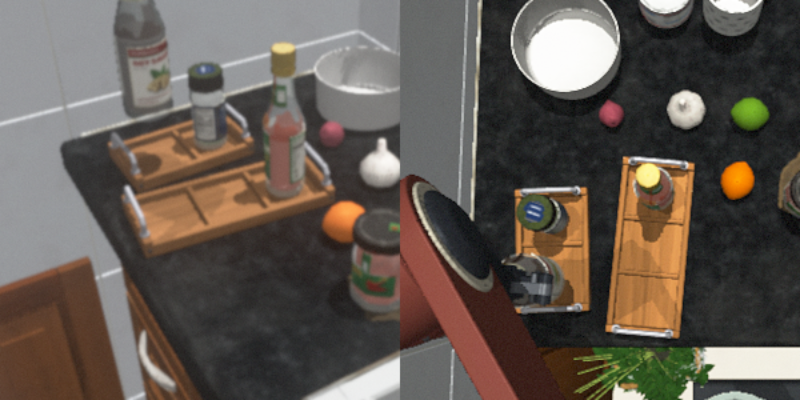

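The spice jar and slim bottle are in place, and the stout bottle is above the near large compartment. Lowering it.

Request:
step_arm(
  targets=[
    {"travel": [0.003,0.002,-0.03],"angular": [0,0,0],"gripper": 0},
    {"travel": [0.003,0.002,-0.06],"angular": [0,0,0],"gripper": 0},
    {"travel": [0.003,0.002,-0.09],"angular": [0,0,0],"gripper": 0},
    {"travel": [0.003,0.002,-0.105],"angular": [0,0,0],"gripper": 0},
    {"travel": [0.003,0.002,-0.115],"angular": [0,0,0],"gripper": 0},
    {"travel": [0.003,0.002,-0.12],"angular": [0,0,0],"gripper": 0},
    {"travel": [0.003,0.002,-0.122],"angular": [0,0,0],"gripper": 0},
    {"travel": [0.003,0.002,-0.124],"angular": [0,0,0],"gripper": 0},
    {"travel": [0.003,0.002,-0.125],"angular": [0,0,0],"gripper": 0},
    {"travel": [0.003,0.002,-0.125],"angular": [0,0,0],"gripper": 0},
  ],
)

```text
t: 19.95
tool_pos: [0.4377, 0.3647, 0.1712]
tool_rot: [-3.138, 0.138, -0.001]
contact_force: [0.1, 0.2, -4.0]
opening: 0.0344
grip_force: 60.2
```

Request:
step_arm(
  targets=[
    {"travel": [0,0,-0.002],"angular": [0,0,0],"gripper": 0},
    {"travel": [0,0,-0.004],"angular": [0,0,0],"gripper": 0},
    {"travel": [0,0,-0.004],"angular": [0,0,0],"gripper": 0},
  ],
)

```text
t: 20.25
tool_pos: [0.4383, 0.365, 0.1702]
tool_rot: [-3.137, 0.138, -0.003]
contact_force: [-1.4, -0.9, 4.8]
opening: 0.0345
grip_force: 61.5
```

Request:
step_arm(
  targets=[
    {"travel": [0,0,0],"angular": [0,0,0],"gripper": 0.5},
    {"travel": [0,0,0],"angular": [0,0,0],"gripper": 0.7},
    {"travel": [0,0,0],"angular": [0,0,0],"gripper": 0.82},
    {"travel": [0,0,0.05],"angular": [0,0,0],"gripper": 0.82},
    {"travel": [0,0,0.12],"angular": [0,0,0],"gripper": 0.82},
    {"travel": [0,0,0.19],"angular": [0,0,0],"gripper": 0.82},
    {"travel": [0,-0.02,0.22],"angular": [0,0,0],"gripper": 0.82},
    {"travel": [0,-0.1,0.22],"angular": [0,0,0],"gripper": 0.82},
    {"travel": [0,-0.18,0.22],"angular": [0,0,0],"gripper": 0.82},
    {"travel": [0,-0.26,0.22],"angular": [0,0,0],"gripper": 0.82},
  ],
)

```text
t: 21.25
tool_pos: [0.4373, 0.2072, 0.3005]
tool_rot: [3.139, -0.136, 0.001]
contact_force: [1.0, -0.3, 0.7]
opening: 0.0702
grip_force: 0.0
```

Request:
step_arm(
  targets=[
    {"travel": [0.04,-0.05,0],"angular": [0,0,0],"gripper": 0.82},
    {"travel": [0.1,-0.06,0],"angular": [0,0,0],"gripper": 0.82},
    {"travel": [0.16,-0.06,0],"angular": [0,0,0],"gripper": 0.82},
    {"travel": [0.22,-0.06,0],"angular": [0,0,0],"gripper": 0.82},
    {"travel": [0.28,-0.06,-0.05],"angular": [0,0,0],"gripper": 0.82},
    {"travel": [0.33,-0.06,-0.1],"angular": [0,0,0],"gripper": 0.82},
    {"travel": [0.36,-0.06,-0.17],"angular": [0,0,0],"gripper": 0.82},
    {"travel": [0.363,-0.06,-0.23],"angular": [0,0,0],"gripper": 0.82},
    {"travel": [0.363,-0.06,-0.27],"angular": [0,0,0],"gripper": 0.82},
    {"travel": [0.363,-0.06,-0.27],"angular": [0,0,0],"gripper": 0.82},
  ],
)

```text
t: 22.25
tool_pos: [0.6521, 0.1719, 0.1321]
tool_rot: [3.137, -0.138, -0.016]
contact_force: [-0.6, 0.1, -1.4]
opening: 0.0699
grip_force: 0.0
```

Request:
step_arm(
  targets=[
    {"travel": [0.005,0.027,-0.03],"angular": [0,0,0],"gripper": 0.82},
    {"travel": [0.005,0.027,-0.06],"angular": [0,0,0],"gripper": 0.82},
    {"travel": [0.005,0.027,-0.06],"angular": [0,0,0],"gripper": 0.82},
    {"travel": [0.005,0.027,-0.06],"angular": [0,0,0],"gripper": 0.82},
  ],
)

```text
t: 22.65
tool_pos: [0.6582, 0.1884, 0.1026]
tool_rot: [3.138, -0.138, -0.001]
contact_force: [-1.0, 0.4, -0.1]
opening: 0.0698
grip_force: 0.0
```

Run:
```python
from h import *
a=cam("scene")[0];b=cam("top")[0]
cv2.imwrite("pics/v6.png",cv2.resize(np.hstack([a[130:330,250:500],b[100:300,200:450]])[:,:,::-1],(800,320)))
print(ctrl.get_obs()["tool_pos"])
```

```text
[0.65909776 0.18844058 0.10391416]
```

View pics/v6.png

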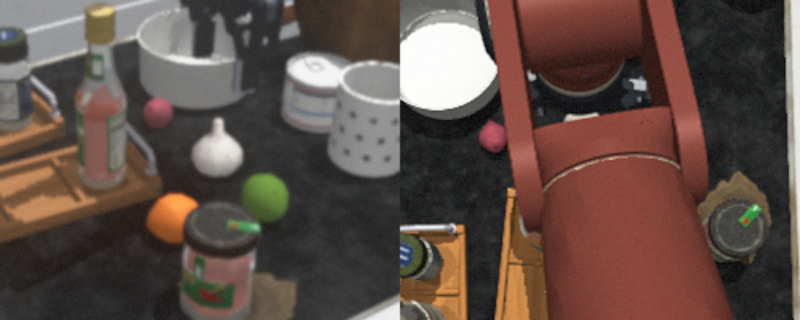

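The open fingers hang above the garlic and nothing is touched. Descending.

Request:
step_arm(
  targets=[
    {"travel": [-0.004,0,-0.05],"angular": [0,0,0],"gripper": 0.82},
    {"travel": [-0.004,0,-0.1],"angular": [0,0,0],"gripper": 0.82},
    {"travel": [-0.004,0,-0.14],"angular": [0,0,0],"gripper": 0.82},
    {"travel": [-0.004,0,-0.16],"angular": [0,0,0],"gripper": 0.82},
    {"travel": [-0.004,0,-0.166],"angular": [0,0,0],"gripper": 0.82},
    {"travel": [-0.004,0,-0.166],"angular": [0,0,0],"gripper": 0.7},
    {"travel": [-0.004,0,-0.166],"angular": [0,0,0],"gripper": 0.6},
    {"travel": [-0.004,0,-0.166],"angular": [0,0,0],"gripper": 0.5},
    {"travel": [-0.004,0,-0.166],"angular": [0,0,0],"gripper": 0.4},
    {"travel": [-0.004,0,-0.166],"angular": [0,0,0],"gripper": 0.4},
  ],
  squeeze=25,
)

```text
t: 23.75
tool_pos: [0.6576, 0.1891, 0.0051]
tool_rot: [-3.138, 0.138, -0.005]
contact_force: [-0.9, 0.3, 6.2]
opening: 0.0494
grip_force: 26.4
```

Request:
step_arm(
  targets=[
    {"travel": [0,0,0],"angular": [0,0,0],"gripper": 0.4},
    {"travel": [0,0,0],"angular": [0,0,0],"gripper": 0.4},
    {"travel": [0,0,0.02],"angular": [0,0,0],"gripper": 0.4},
    {"travel": [0,0,0.06],"angular": [0,0,0],"gripper": 0.4},
    {"travel": [0,0,0.1],"angular": [0,0,0],"gripper": 0.4},
    {"travel": [0,0,0.1],"angular": [0,0,0],"gripper": 0.4},
  ],
)

```text
t: 24.35
tool_pos: [0.6589, 0.1893, 0.0677]
tool_rot: [-3.137, 0.138, -0.012]
contact_force: [0.4, 0.0, 0.3]
opening: 0.0497
grip_force: 26.2
```

Request:
step_arm(
  targets=[
    {"travel": [0,0,0.07],"angular": [0,0,0],"gripper": 0.4},
    {"travel": [0,-0.03,0.14],"angular": [0,0,0],"gripper": 0.4},
    {"travel": [0,-0.08,0.16],"angular": [0,0,0],"gripper": 0.4},
    {"travel": [-0.02,-0.125,0.16],"angular": [0,0,0],"gripper": 0.4},
    {"travel": [-0.08,-0.125,0.16],"angular": [0,0,0],"gripper": 0.4},
    {"travel": [-0.15,-0.125,0.16],"angular": [0,0,0],"gripper": 0.4},
    {"travel": [-0.22,-0.125,0.16],"angular": [0,0,0],"gripper": 0.4},
    {"travel": [-0.29,-0.125,0.16],"angular": [0,0,0],"gripper": 0.4},
    {"travel": [-0.36,-0.125,0.16],"angular": [0,0,0],"gripper": 0.4},
    {"travel": [-0.42,-0.125,0.16],"angular": [0,0,0],"gripper": 0.4},
  ],
)

```text
t: 25.35
tool_pos: [0.4013, 0.1136, 0.1571]
tool_rot: [3.138, -0.138, -0.004]
contact_force: [-0.4, -0.4, 0.1]
opening: 0.0496
grip_force: 26.4
```

Request:
step_arm(
  targets=[
    {"travel": [0,0.06,0],"angular": [0,0,0],"gripper": 0.4},
    {"travel": [0,0.12,0],"angular": [0,0,0],"gripper": 0.4},
    {"travel": [0,0.18,0],"angular": [0,0,0],"gripper": 0.4},
    {"travel": [0,0.21,0],"angular": [0,0,0],"gripper": 0.4},
    {"travel": [0,0.21,-0.07],"angular": [0,0,0],"gripper": 0.4},
    {"travel": [0,0.21,-0.14],"angular": [0,0,0],"gripper": 0.4},
    {"travel": [0,0.21,-0.14],"angular": [0,0,0],"gripper": 0.4},
    {"travel": [0,0.21,-0.14],"angular": [0,0,0],"gripper": 0.4},
  ],
)

```text
t: 26.15
tool_pos: [0.403, 0.2393, 0.0739]
tool_rot: [3.137, -0.138, -0.004]
contact_force: [0.6, -0.2, -0.6]
opening: 0.0498
grip_force: 26.5
```

Request:
step_arm(
  targets=[
    {"travel": [0,0.001,-0.04],"angular": [0,0,0],"gripper": 0.4},
    {"travel": [0,0.001,-0.075],"angular": [0,0,0],"gripper": 0.4},
    {"travel": [0,0.001,-0.09],"angular": [0,0,0],"gripper": 0.4},
    {"travel": [0,0.001,-0.097],"angular": [0,0,0],"gripper": 0.4},
    {"travel": [0,0.001,-0.097],"angular": [0,0,0],"gripper": 0.4},
    {"travel": [0,0.001,-0.097],"angular": [0,0,0],"gripper": 0.4},
  ],
)

```text
t: 26.75
tool_pos: [0.4051, 0.2408, 0.0181]
tool_rot: [-3.137, 0.138, -0.004]
contact_force: [0.0, -0.5, 0.1]
opening: 0.0493
grip_force: 26.5
```

Request:
step_arm(
  targets=[
    {"travel": [-0.002,0,-0.005],"angular": [0,0,0],"gripper": 0.4},
    {"travel": [-0.002,0,-0.005],"angular": [0,0,0],"gripper": 0.4},
    {"travel": [-0.002,0,-0.005],"angular": [0,0,0],"gripper": 0.62},
    {"travel": [-0.002,0,-0.005],"angular": [0,0,0],"gripper": 0.65},
    {"travel": [-0.002,0,-0.005],"angular": [0,0,0],"gripper": 0.68},
    {"travel": [-0.002,0,-0.005],"angular": [0,0,0],"gripper": 0.7},
    {"travel": [-0.002,0,-0.005],"angular": [0,0,0],"gripper": 0.72},
    {"travel": [-0.002,0,-0.005],"angular": [0,0,0],"gripper": 0.72},
  ],
)

```text
t: 27.55
tool_pos: [0.4028, 0.2403, 0.0136]
tool_rot: [3.139, -0.138, 0.0]
contact_force: [-0.3, -0.5, -0.0]
opening: 0.0613
grip_force: 0.0
```

Request:
step_arm(
  targets=[
    {"travel": [0,0,0.04],"angular": [0,0,0],"gripper": 0.72},
    {"travel": [0,0,0.11],"angular": [0,0,0],"gripper": 0.8},
    {"travel": [0,0,0.18],"angular": [0,0,0],"gripper": 0.9},
    {"travel": [0,-0.04,0.23],"angular": [0,0,0],"gripper": 0.9},
    {"travel": [0,-0.1,0.23],"angular": [0,0,0],"gripper": 0.9},
    {"travel": [0,-0.16,0.23],"angular": [0,0,0],"gripper": 0.9},
    {"travel": [0.02,-0.22,0.23],"angular": [0,0,0],"gripper": 0.9},
    {"travel": [0.08,-0.23,0.23],"angular": [0,0,0],"gripper": 0.9},
    {"travel": [0.15,-0.23,0.23],"angular": [0,0,0],"gripper": 0.9},
    {"travel": [0.22,-0.23,0.23],"angular": [0,0,0],"gripper": 0.9},
  ],
)

```text
t: 28.55
tool_pos: [0.5362, 0.1016, 0.1516]
tool_rot: [-3.138, 0.14, -0.001]
contact_force: [-0.2, 0.3, 1.4]
opening: 0.077
grip_force: 0.0
```

Request:
step_arm(
  targets=[
    {"travel": [0.07,0,0],"angular": [0,0,0],"gripper": 0.9},
    {"travel": [0.13,0,0],"angular": [0,0,0],"gripper": 0.9},
    {"travel": [0.17,0,0],"angular": [0,0,0],"gripper": 0.9},
    {"travel": [0.19,0,-0.05],"angular": [0,0,0],"gripper": 0.9},
    {"travel": [0.192,0,-0.1],"angular": [0,0,0],"gripper": 0.9},
    {"travel": [0.192,0,-0.1],"angular": [0,0,0],"gripper": 0.9},
    {"travel": [0.192,0,-0.1],"angular": [0,0,0],"gripper": 0.9},
  ],
)

```text
t: 29.25
tool_pos: [0.6493, 0.1023, 0.091]
tool_rot: [3.138, -0.138, -0.003]
contact_force: [-0.5, 0.9, 1.0]
opening: 0.0769
grip_force: 0.0
```

Run:
```python
from h import *
a=cam("scene")[0];b=cam("top")[0]
cv2.imwrite("pics/v7.png",cv2.resize(np.hstack([a[130:330,170:470],b[180:380,130:430]])[:,:,::-1],(800,267)))
print(ctrl.get_obs()["tool_pos"])
```

```text
[0.65092937 0.10246558 0.09372671]
```

View pics/v7.png

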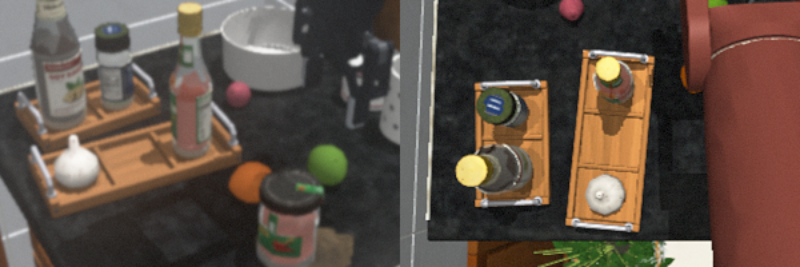

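The garlic sits in the near compartment, and the bottles and spice jar stand upright in place. Now the lime.

Request:
step_arm(
  targets=[
    {"travel": [0,-0.001,-0.05],"angular": [0,0,0],"gripper": 0.9},
    {"travel": [0,-0.001,-0.1],"angular": [0,0,0],"gripper": 0.9},
    {"travel": [0,-0.001,-0.13],"angular": [0,0,0],"gripper": 0.9},
    {"travel": [0,-0.001,-0.146],"angular": [0,0,0],"gripper": 0.9},
    {"travel": [0,-0.001,-0.146],"angular": [0,0,0],"gripper": 0.8},
    {"travel": [0,-0.001,-0.146],"angular": [0,0,0],"gripper": 0.7},
    {"travel": [0,-0.001,-0.146],"angular": [0,0,0],"gripper": 0.6},
    {"travel": [0,-0.001,-0.146],"angular": [0,0,0],"gripper": 0.4},
    {"travel": [0,-0.001,-0.146],"angular": [0,0,0],"gripper": 0.4},
    {"travel": [0,-0.001,-0.146],"angular": [0,0,0],"gripper": 0.4},
  ],
  squeeze=25,
)

```text
t: 30.35
tool_pos: [0.6517, 0.1016, 0.0065]
tool_rot: [3.139, -0.138, 0.006]
contact_force: [-0.5, -0.3, 5.2]
opening: 0.0499
grip_force: 25.4
```

Request:
step_arm(
  targets=[
    {"travel": [0,0,0],"angular": [0,0,0],"gripper": 0.4},
    {"travel": [0,0,0],"angular": [0,0,0],"gripper": 0.4},
    {"travel": [0,0,0.02],"angular": [0,0,0],"gripper": 0.4},
    {"travel": [0,0,0.08],"angular": [0,0,0],"gripper": 0.4},
    {"travel": [0,0,0.15],"angular": [0,0,0],"gripper": 0.4},
    {"travel": [0,0,0.22],"angular": [0,0,0],"gripper": 0.4},
    {"travel": [-0.04,0,0.24],"angular": [0,0,0],"gripper": 0.4},
    {"travel": [-0.1,0,0.24],"angular": [0,0,0],"gripper": 0.4},
  ],
)

```text
t: 31.15
tool_pos: [0.5928, 0.1018, 0.1534]
tool_rot: [-3.137, 0.139, -0.014]
contact_force: [-0.1, -0.3, 0.1]
opening: 0.0494
grip_force: 26.2
```

Request:
step_arm(
  targets=[
    {"travel": [-0.07,0,0],"angular": [0,0,0],"gripper": 0.4},
    {"travel": [-0.14,0,0],"angular": [0,0,0],"gripper": 0.4},
    {"travel": [-0.205,0,0],"angular": [0,0,0],"gripper": 0.4},
    {"travel": [-0.205,0.06,0],"angular": [0,0,0],"gripper": 0.4},
    {"travel": [-0.205,0.12,0],"angular": [0,0,0],"gripper": 0.4},
    {"travel": [-0.205,0.18,0],"angular": [0,0,0],"gripper": 0.4},
    {"travel": [-0.205,0.215,0],"angular": [0,0,0],"gripper": 0.4},
    {"travel": [-0.205,0.222,0],"angular": [0,0,0],"gripper": 0.4},
    {"travel": [-0.205,0.222,-0.07],"angular": [0,0,0],"gripper": 0.4},
    {"travel": [-0.205,0.222,-0.13],"angular": [0,0,0],"gripper": 0.4},
  ],
)

```text
t: 32.15
tool_pos: [0.4679, 0.235, 0.0705]
tool_rot: [-3.138, 0.138, -0.005]
contact_force: [-0.4, -0.7, -0.8]
opening: 0.0498
grip_force: 26.3
```

Request:
step_arm(
  targets=[
    {"travel": [0,0,0],"angular": [0,0,0],"gripper": 0.4},
    {"travel": [0,0,0],"angular": [0,0,0],"gripper": 0.4},
  ],
)

```text
t: 32.35
tool_pos: [0.4667, 0.2343, 0.0701]
tool_rot: [3.138, -0.139, -0.002]
contact_force: [-0.4, -0.3, 0.1]
opening: 0.0495
grip_force: 26.4
```

Lower to about 0.016 and release.

Request:
step_arm(
  targets=[
    {"travel": [0.004,0,-0.04],"angular": [0,0,0],"gripper": 0.4},
    {"travel": [0.004,0,-0.07],"angular": [0,0,0],"gripper": 0.4},
    {"travel": [0.004,0,-0.085],"angular": [0,0,0],"gripper": 0.4},
    {"travel": [0.004,0,-0.09],"angular": [0,0,0],"gripper": 0.4},
    {"travel": [0.004,0,-0.09],"angular": [0,0,0],"gripper": 0.4},
    {"travel": [0.004,0,-0.09],"angular": [0,0,0],"gripper": 0.62},
    {"travel": [0.004,0,-0.09],"angular": [0,0,0],"gripper": 0.65},
    {"travel": [0.004,0,-0.09],"angular": [0,0,0],"gripper": 0.7},
    {"travel": [0.004,0,-0.09],"angular": [0,0,0],"gripper": 0.74},
    {"travel": [0.004,0,-0.09],"angular": [0,0,0],"gripper": 0.74},
  ],
)

```text
t: 33.35
tool_pos: [0.4695, 0.235, 0.0162]
tool_rot: [-3.138, 0.138, -0.0]
contact_force: [0.3, 0.1, -0.7]
opening: 0.063
grip_force: 0.0
```

Request:
step_arm(
  targets=[
    {"travel": [0,0,0.03],"angular": [0,0,0],"gripper": 0.74},
    {"travel": [0,0,0.08],"angular": [0,0,0],"gripper": 0.74},
    {"travel": [0,0,0.15],"angular": [0,0,0],"gripper": 0.74},
    {"travel": [0,0,0.22],"angular": [0,0,0],"gripper": 0.74},
    {"travel": [0,-0.05,0.28],"angular": [0,0,0],"gripper": 0.74},
    {"travel": [0,-0.12,0.35],"angular": [0,0,0],"gripper": 0.74},
    {"travel": [0,-0.2,0.38],"angular": [0,0,0],"gripper": 0.74},
    {"travel": [0,-0.28,0.38],"angular": [0,0,0],"gripper": 0.74},
    {"travel": [0,-0.36,0.38],"angular": [0,0,0],"gripper": 0.74},
    {"travel": [0,-0.44,0.38],"angular": [0,0,0],"gripper": 0.74},
  ],
)

```text
t: 34.35
tool_pos: [0.4692, -0.0277, 0.2447]
tool_rot: [3.138, -0.137, 0.003]
contact_force: [0.5, -0.2, 0.2]
opening: 0.0632
grip_force: 0.0
```

Run:
```python
from h import *
a=cam("scene")[0];b=cam("top")[0]
cv2.imwrite("pics/v8.png",cv2.resize(np.hstack([a[130:330,170:470],b[160:360,130:430]])[:,:,::-1],(800,267)))
```

```text
(no output)
```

View pics/v8.png

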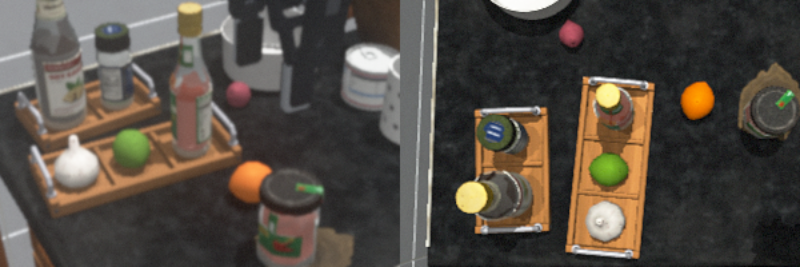

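All five items are in their compartments, everything stands upright, and the paste jar and shallot are untouched. Handing in.

Request:
step_arm(
  targets=[
    {"travel": [0,0,0],"angular": [0,0,0],"gripper": 0.74},
    {"travel": [0,0,0],"angular": [0,0,0],"gripper": 0.74},
    {"travel": [0,0,0],"angular": [0,0,0],"gripper": 0.74},
  ],
)

```text
t: 34.75
tool_pos: [0.4694, -0.0245, 0.2439]
tool_rot: [-3.138, 0.134, 0.0]
contact_force: [-0.8, 0.1, 0.4]
opening: 0.0636
grip_force: 0.0
```

```bash
python3 -c "
from station import ctrl
print(ctrl.finish_job())"
```

```text
the job is handed in; nothing more can be done
None
```

I handed the job in at about 35 s: in the final pictures all five ingredients were in their compartments, with the bottles and spice jar upright and the paste jar and shallot not moved; no verdict came back.

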